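# Hang the front forged ring on the J-hook

### The job

Take the front ring, the one at the low end of the sloped lane, and let the rings behind it roll down to take its place. Stand it in the slot of the wooden block and let go, so that you can take it again by its rim at both sides; then bring it sideways over the upturned tip of the J-hook, lower it into the throat and leave it hanging there at rest between the tip and the backboard. Leave everything else on the bench where it is.

Things in the scene. Friction and masses are not known exactly. Their poses are not given: they have to be found in the camera images.
- ring_1: The ring to hang, first at the low front end of the lane: plain dark forged steel, rectangular section, 60 mm outside diameter, 40 mm bore, 14 mm thick, about 0.17 kg (may differ). Origin at its centre, in the middle of the bore; its own y axis is the ring's axis (level while it stands on edge). It rolls, so its x and z axes may point anywhere in the ring's plane.
- ring_2: The second ring, identical, standing on edge in the lane touching ring_1 from behind (its centre 61 mm up the slope). Rolls down by itself to the front when ring_1 is lifted out.
- ring_3: The third ring, identical, next behind ring_2. Origin at its centre, y is its axis.
- lane: Fixed green sloped channel for rings standing on edge, axis along its y. Origin on the bench under the front stop; rises 14 degrees along its own +x, low end at -x towards the robot. Channel 17 mm wide, 250 mm long, 29 mm wide over all, floor 40 mm above the bench at the stop; side walls 22 mm, stop 34 mm high over the floor; feet 70 mm wide.
- lane_front (a point): Centre of a ring that rests against the lane's front stop: 22 mm along the lane's +x from its origin, 76 mm above the bench. The ring's top is 30 mm above this point. Axes as the lane's.
- saddle: Fixed wooden block, 52 (x) by 60 (y) by 32 mm high, origin at the centre of its underside. A slot 17 mm wide runs through it along its own x, open above and at both ends; two ribs across the slot (tops 22 mm above the bench, 28 mm apart) keep a ring from rolling. A ring stands in it with its axis along y and sticks out of the block by 4 mm at both ends of the slot.
- saddle_seat (a point): Centre of a ring standing in the slot: above the middle of the block, 48.5 mm above the bench. Axes as the block's.
- stand: Fixed hook stand: base plate 110 x 110 x 10 mm, green post and upright backboard 100 mm wide (y), its face at x = +16 mm, from 85 to 188 mm above the bench. A J-hook of 7 mm round steel bar sticks out of the board's face along the stand's own -x, bar axis 170 mm above the bench, and turns up at its end. Origin on the bench, below the throat (within 2 mm).
- hook_throat (a point): Middle of the hook's throat, on top of the level bar, 173.5 mm above the bench. The throat is 28 mm long along the stand's x, between the board's face (14 mm to +x) and the inner side of the upturned tip (14 mm to -x). A hung ring has its axis along the stand's x and its centre 20 mm below this point. Axes as the stand's.
- hook_tip (a point): Top of the upturned tip, 185.5 mm above the bench (12 mm above the top of the bar), x = -15.5 mm of the stand; the tip bar is 7 mm thick. A ring passes over it from the -x side while its centre is about 176 mm above the bench.
- hammer: Bystander: smith's hammer, 285 mm, wooden handle, lying at the right. Leave it.
- brush: Bystander: wire scratch brush, 220 mm, wooden back and steel bristles, lying. Leave it.
- punch: Bystander: steel punch, 125 mm, 16 mm thick, lying. Leave it.
- hardy: Bystander: small stepped steel cutter 36 x 36 x 40 mm, standing. Leave it.
- tin: Bystander: steel tin, 72 mm diameter, 85 mm high, standing beyond the block. Leave it.
- tongs: Bystander: smith's tongs, 280 mm, lying at the left. Leave them.
Not all that is in view belongs to the job. What is shaped like the ring_2 but pink is not meant.

How it is judged:
On the way:
1. the front ring stands in the slot of the wooden block, let go (centre within 6 mm of the seat, axis within 0.25 rad of the block's y) (distance between ring_1 and saddle_seat below 0.006 m and angle between the y axis of ring_1 and the y axis of saddle, either way round below 0.25 rad and contact force between the fingers and ring_1 below 0.05 N and linear speed of ring_1 below 0.03 m/s), for 0.2 s.
At the end, for the whole second after the job is handed in: ring_1 hangs released and still on the hook's bar between tip and board: centre within 10 mm of the throat's middle along the bar, 6 mm sideways, 16-24 mm under the bar's top, axis within 0.5 rad of the bar; ring_2 within 12 mm of lane_front, ring_3 behind it at lane x 40-105 mm, y within 8 mm (x of ring_1 in the frame of hook_throat between -0.01 and 0.01 m and y of ring_1 in the frame of hook_throat between -0.006 and 0.006 m and z of ring_1 in the frame of hook_throat between -0.024 and -0.016 m and angle between the y axis of ring_1 and the x axis of stand, either way round below 0.5 rad and linear speed of ring_1 below 0.03 m/s and contact force between the fingers and ring_1 below 0.05 N and distance between ring_2 and lane_front below 0.012 m and x of ring_3 in the frame of lane between 0.04 and 0.105 m and y of ring_3 in the frame of lane between -0.008 and 0.008 m); the robot touches nothing.
It fails at once if a bystander is moved more than 20 mm (distance of any of hammer, brush, punch, hardy, tin, tongs from where it was at the start of the episode above 0.02 m).
It fails at once if one of the other rings leaves the lane (height (world z) of any of ring_2, ring_3 below 0.06 m or height (world z) of ring_2 above 0.13 m or height (world z) of ring_3 above 0.14 m).
It also fails if it takes over 72 s, if anything falls off the work surface, if the arm or the gripper's body presses on something with over 40 N, if the wrist force passes 120 N, or if a joint passes its speed limit or range.

### The arm

A 6-joint arm with a two-finger parallel gripper is mounted at the origin on the work surface. World frame = base frame: x ahead of the robot, y to its left, z up, the work surface at z = 0. Lengths are in m, angles in rad, forces in N, time in s.
With the tool pointing down it reaches from about 0.3 to 0.875 m from the base axis. Payload 6.4 kg.
Tool frame: the origin (TCP) lies midway between the tips of the shut fingers; the grasp point (between the pads) lies ctrl.grip_depth behind it (ctrl.grip_depth is the distance from the TCP to the grasp point, in m); x points along the fingers, y is the direction in which the jaws open and shut, and the axes are right-handed (so a half turn about x gives the same grasp; the last joint's range is limited). The gripper opens to 85 mm and grips with 20 to 120 N. Pads are 22 mm wide; open, the fingers measure 114 mm over their backs; the gripper's body (76 mm by 85 mm) begins 54 mm behind the grasp point. The pads swing forward as they close: fully open they stand 13 mm farther back than shut.
Start: joints at [-1.511, 0.181, 1.607, -0, 1.354, -0.206], TCP at [0.151, -0.555, 0.231] pointing down, gripper open.
Joint ranges: [-2.99, 2.99], [-0.89, 2.07], [0.3, 2.58], [-1.14, 4.28], [0, 2.63], [-3.12, 3.12]. Speed limits (rad/s): [2.57, 2.57, 3.01, 3.14, 3.14, 3.14].

### API

Orientations are given as a unit quaternion [w, x, y, z].
In Python, from bench import ctrl gives the robot as it stands.
- The arm moves only by the tool carry_out, never from a script. Its argument "motion" is one flat list of numbers, 7 for each row, row after row: the turn, a rotation vector about the tool's x, y, z in degrees, then the shift along the tool's x, y, z in m, then the gripper's target within -1 to 1 (shut at 1, half-way at 0, fully open at -1). A call has 1 to 10 rows; each row shifts and turns the pose as measured when the row begins, along the tool's axes as they then stand; what a row does not reach is not made up. A row lasts 1/10 s, in which the tool goes at most 50 mm and 8.59 degrees, less where a joint would pass 70% of its speed; a pose out of reach is approached as far as the arm can. A call with a gripper value outside its range is refused whole. The fingers move at their own pace and stop on an object; the grip force is fixed at half the most. Time passes only in rows, so rows that do not move let the fingers close. It gives the time, the measured TCP pose, the force and the opening at its end, in the units of the state.
- ctrl.get_obs(): the state, without advancing time (a new reading comes with each control period).
- ctrl.camera(name): name is "scene" or "top"; returns the picture (384x512x3 uint8, blue, green, red); there is no depth.
- ctrl.camera_params(name): a dict with "mtx" (3x3 intrinsics, pixels), "pose" (4x4, takes a point from camera to world coordinates). Camera axes: x right, y down, z forward; pixel columns grow to the right and rows downward; lengths in m; the calibration is good to about 2 mm. A picture is of the moment at which its call begins. camera_params takes no time and is no camera call.
- ctrl.hand_in(): hands the job in, once; it reports no verdict.
Trained networks look in the newest picture that a camera, given by its name, has taken for a name from the list of things; names that differ only in an ending like _2 or _b are one class to them, and where a whole thing is asked for, a point or a joint stands for the part that bears it (a point fixed in the world has none). Each returns a list of dicts, best first, with "conf" (0 to 1); they miss things now and then, are a little off and sometimes report something else, mostly with a low value. They report only what shows in the picture. A call takes as long as a camera call. They do not tell look-alikes from the thing itself.
- ctrl.boxes_of(camera, thing): "point" ([x, y, z] in m, in the coordinates of the camera as it stood for that picture, good to about 4 mm: the middle of the surface that is visible of it).
- ctrl.trace(camera, thing): "pixels" (384x512 bool, what is visible of it).
- ctrl.landmark_of(camera, thing): "point" ([x, y, z] in m, in the coordinates of the camera as it stood for that picture, good to about 4 mm: a listed point, or the origin of a listed thing).
The state is a dict: "time_s": time; "q": joint angles; "dq": joint speeds; "joint_efforts": joint torques, N m; "eef_pos": TCP position; "eef_rot": TCP orientation; "wrist_force": force on the tool from outside, world axes, zero at the start; "torque": the same for the moment, N m; "opening": opening from 0.0 (shut) to 1.0 (fully open).
Only numpy, scipy, OpenCV 4.12 (cv2) and the standard library are available. Lean on these libraries where they do the work, as an engineer would, in place of code of your own. Each camera call takes 0.05 s, during which the arm holds its last target. There are 200 camera calls.

## Working session

There is one attempt and no reset: what is moved stays moved. The work goes in short steps, Python scripts to look and compute and a tool call to move; the robot and the scene stay as the last step left them, time stands still between calls to the robot, and variables do not carry over. Pictures are saved under pics/ and viewed, about 8 in all and at most 12, crops included, and the job is handed in when it is done.

Besides the shell and the picture viewer there is one more tool, called after "Request:" as name(argument=value, ...) on one line, values as JSON. carry_out: Moves the arm, as the interface text tells. Its arguments: {"type":"object","properties":{"motion":{"type":"array"}},"required":["motion"]}

```bash
mkdir -p pics; ls
cat > h.py <<'E'
import numpy as np, cv2
from bench import ctrl
def w(cam,p):
    T=np.array(ctrl.camera_params(cam)["pose"]); return (T@np.r_[p,1])[:3]
def proj(cam,P):
    c=ctrl.camera_params(cam);T=np.linalg.inv(np.array(c["pose"]));p=np.array(c["mtx"])@(T@np.r_[P,1])[:3];return p[:2]/p[2]
def ray(cam,uv,z):
    c=ctrl.camera_params(cam);T=np.array(c["pose"]);d=T[:3,:3]@np.linalg.inv(np.array(c["mtx"]))@np.r_[uv,1];o=T[:3,3];return o+d*(z-o[2])/d[2]
E
python3 - <<'E'
from h import *
np.set_printoptions(precision=4,suppress=True)
ims=[ctrl.camera(c) for c in ("scene","top")]
for c,i in zip(("scene","top"),ims):
    cv2.imwrite(f"pics/{c}0.png",i); p=ctrl.camera_params(c); print(c,np.array(p["mtx"])[0],np.array(p["pose"])[:3,3])
    for t in ["ring_1","lane","lane_front","saddle","saddle_seat","stand","hook_throat","hook_tip"]:
        print(c,t,[(w(c,d["point"]).round(4),proj(c,w(c,d["point"])).round(0),round(d["conf"],2)) for d in ctrl.landmark_of(c,t)])
print(ctrl.get_obs(),ctrl.grip_depth)
E
```

```text
pics
scene [352.8834   0.     252.3688] [ 0.8164 -0.4495  0.958 ]
scene ring_1 [(array([0.6141, 0.285 , 0.1053]), array([311., 133.]), 0.71), (array([0.4972, 0.2824, 0.0741]), array([277., 127.]), 0.54), (array([0.5501, 0.2848, 0.095 ]), array([293., 128.]), 0.49), (array([0.5699, 0.3768, 0.0043]), array([307., 130.]), 0.48), (array([0.5964, 0.1898, 0.0057]), array([290., 171.]), 0.44)]
scene lane [(array([0.4738, 0.2816, 0.0031]), array([270., 138.]), 0.84), (array([0.5479, 0.4638, 0.0015]), array([311., 112.]), 0.74), (array([ 0.3419, -0.4098, -0.0029]), array([110., 294.]), 0.4), (array([0.5512, 0.2832, 0.0922]), array([293., 129.]), 0.25)]
scene lane_front [(array([0.4923, 0.282 , 0.077 ]), array([276., 126.]), 0.67)]
scene saddle [(array([ 0.5616, -0.0151,  0.0046]), array([251., 215.]), 0.66)]
scene saddle_seat [(array([ 0.5642, -0.0106,  0.0441]), array([252., 208.]), 0.97)]
scene stand [(array([ 0.5567, -0.2548, -0.002 ]), array([207., 282.]), 0.98)]
scene hook_throat [(array([ 0.5626, -0.0173,  0.0045]), array([251., 215.]), 0.73), (array([ 0.5592, -0.2561, -0.0018]), array(
[... 1316 characters left out ...]
 (array([ 0.5654, -0.014 ,  0.0482]), array([264., 191.]), 0.19)]
top hook_throat [(array([ 0.5551, -0.2567,  0.1723]), array([351., 187.]), 0.85)]
top hook_tip [(array([ 0.5729, -0.253 ,  0.1902]), array([351., 180.]), 0.94)]
{'time_s': 0.9, 'q': array([-1.5113,  0.1808,  1.607 ,  0.    ,  1.3538, -0.2063]), 'dq': array([ 0.003 , -0.0018,  0.0015, -0.0013, -0.0001, -0.0026]), 'joint_efforts': array([ -0.0016, -44.4837, -35.1681,  -0.0005,   0.0005,  -0.    ]), 'eef_pos': array([ 0.1511, -0.5548,  0.2313]), 'eef_rot': array([ 0.0937,  0.7009,  0.0937, -0.7009]), 'wrist_force': array([0.4862, 0.0125, 0.0485]), 'torque': array([-0.0446, -0.0401, -0.0255]), 'opening': 1.0038285346471567} 0.0187
```

View pictures.

Run:
```python
import cv2
a=cv2.imread("pics/scene0.png");b=cv2.imread("pics/top0.png")
cv2.imwrite("pics/scene0c.png",cv2.resize(a[80:340,90:440],None,fx=2.25,fy=2.25,interpolation=3))
cv2.imwrite("pics/top0c.png",cv2.resize(b[130:290,90:440],None,fx=2.25,fy=2.25,interpolation=3))
```

```text
(no output)
```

View pics/scene0c.png

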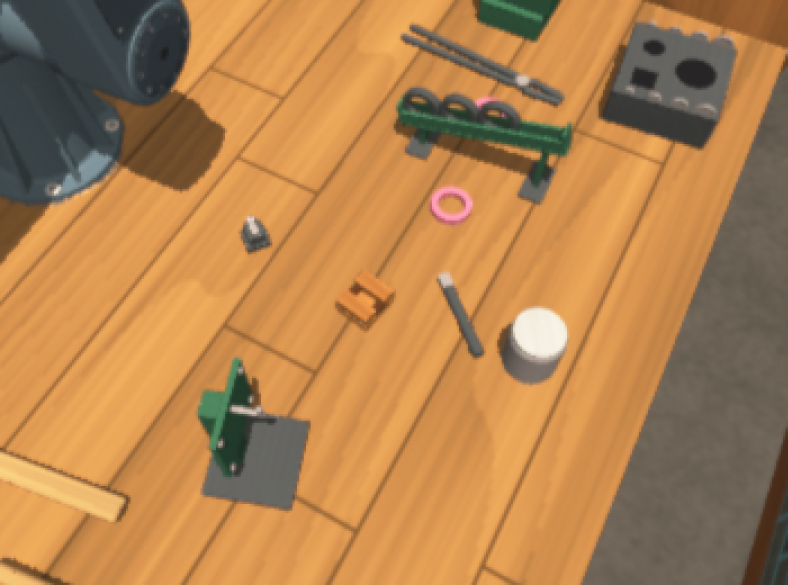

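View pics/top0c.png

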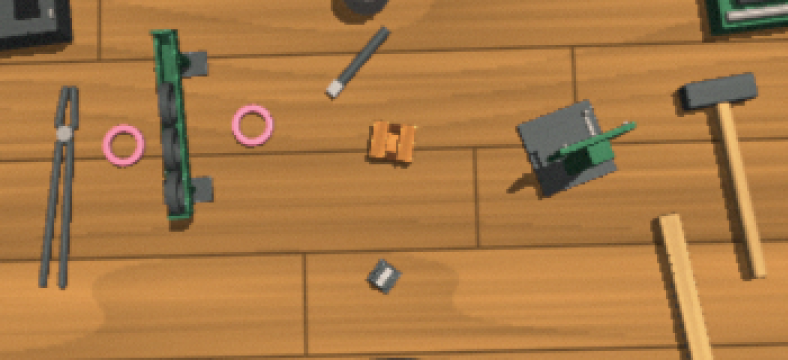

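Two pink rings lie flat (scene crop 451,205 and partly behind the lane at 487,103). These are decoys. The dark rings in the lane at crop (421,102), (459,107) and (499,115) are the real ones, and the front one is at the robot end (421,102), x≈0.498. The hook stand faces away from the robot and is yawed. Next I'll measure precisely with repeated landmarks and silhouette fits.

```bash
cat > fit.py <<'E'
from h import *
from scipy.optimize import minimize
def box(x0,x1,y0,y1,z0,z1): return np.array([[x,y,z] for x in (x0,x1) for y in (y0,y1) for z in (z0,z1)])
MODELS={"saddle":[box(-.026,.026,.0085,.030,0,.032),box(-.026,.026,-.030,-.0085,0,.032),box(-.018,.018,-.0085,.0085,0,.02)],
 "board":[box(.016,.024,-.05,.05,.085,.188)]}
S=4
def render(cam,parts,p):
    c,s=np.cos(p[2]),np.sin(p[2]);m=np.zeros((384*S,512*S),np.uint8)
    for b in parts:
        P=b@np.array([[c,s,0],[-s,c,0],[0,0,1]])+[p[0],p[1],0]
        uv=np.array([proj(cam,q) for q in P])
        cv2.fillConvexPoly(m,cv2.convexHull(((uv+.5)*S*16).astype(np.int32)),255,shift=4)
    return cv2.resize(m,(512,384),interpolation=cv2.INTER_AREA)/255.
def fit(masks,parts,p0):
    def cost(d):
        p=np.r_[p0[0]+d[0]*.01,p0[1]+d[1]*.01,p0[2]+d[2]*.2]
        return sum(np.abs(render(c,parts,p)-cv2.GaussianBlur(m.astype(float),(3,3),.5)).sum() for c,m in masks)
    r=minimize(cost,[0,0,0],method="Nelder-Mead",options=dict(initial_simplex=[[0,0,0],[1,0,0],[0,1,0],[0,0,1]],xatol=.01,fatol=.05))
    return np.r_[p0[0]+r.x[0]*.01,p0[1]+r.x[1]*.01,p0[2]+r.x[2]*.2],r.fun
E
python3 - <<'E'
from fit import *
np.set_printoptions(precision=4,suppress=True)
M={}
exp={"saddle_seat":(.565,-.012,.0485),"stand":(.56,-.255,0),"hook_throat":(.557,-.256,.1735),"hook_tip":(.574,-.253,.1855)}
acc={}
for k in range(4):
    for c in ("scene","top"):
        ctrl.camera(c)
        for t,e in exp.items():
            L=[w(c,d["point"]) for d in ctrl.landmark_of(c,t)]
            L=[q for q in L if np.linalg.norm(q-e)<.02]
            if L: acc.setdefault((t,c),[]).append(L[0])
for k,v in acc.items(): print(k,len(v),np.mean(v,0),np.std(v,0))
for c in ("scene","top"):
    for t in("saddle","stand","lane"):
        r=ctrl.trace(c,t)
        if not r: print(c,t,"none");continue
        e={"saddle":(.565,-.012,.03),"stand":(.557,-.256,.0),"lane":(.55,.284,.06)}[t]
        e=proj(c,e)
        m=min(r,key=lambda d:np.linalg.norm(np.argwhere(d["pixels"])[:,::-1].mean(0)-e))["pixels"]
        M[t+c]=m; print(c,t,m.sum(),np.argwhere(m)[:,::-1].mean(0))
np.savez("masks.npz",**M)
for cs in (("scene",),("top",),("scene","top")):
    print(cs,fit([(c,M["saddle"+c]) for c in cs],MODELS["saddle"],(.565,-.012,0)))
E
```

```text
('saddle_seat', 'scene') 4 [ 0.5643 -0.0114  0.0472] [0.0011 0.001  0.0013]
('hook_throat', 'scene') 4 [ 0.5596 -0.2596  0.1701] [0.0013 0.0006 0.0008]
('saddle_seat', 'top') 4 [ 0.566  -0.0132  0.0467] [0.0016 0.0016 0.0011]
('stand', 'top') 4 [ 0.5627 -0.2563  0.0002] [0.0007 0.0014 0.0016]
('hook_throat', 'top') 4 [ 0.5533 -0.2558  0.1732] [0.0011 0.0022 0.0018]
('hook_tip', 'top') 4 [ 0.5748 -0.2528  0.1886] [0.0009 0.0009 0.0013]
('stand', 'scene') 3 [ 0.5596 -0.2553 -0.    ] [0.0006 0.001  0.0019]
('hook_tip', 'scene') 3 [ 0.5762 -0.2519  0.1844] [0.0004 0.0006 0.0017]
scene saddle 399 [252.1529 213.584 ]
scene stand 1995 [201.0301 278.7815]
scene lane 1104 [308.5951 142.1712]
top saddle 332 [264.0663 192.9669]
top stand 323 [264.3777 192.7554]
top lane 790 [169.9975 178.0658]
('scene',) (array([ 0.5651, -0.0141, -0.171 ]), np.float64(43.209628644907255))Traceback (most recent call last):
  File "<stdin>", line 24, in <module>
  File "fit.py", line 18, in fit
    r=minimize(cost,[0,0,0],method="Nelder-Mead",options=dict(initial_simplex=[[0,0,0],[1,0,0],[0,1,0],[0,0,1]],xatol=.0
[... 181 characters left out ...]
    fx = function(np.copy(x), *(wrapper_args + args))
  File "fit.py", line 17, in cost
    return sum(np.abs(render(c,parts,p)-cv2.GaussianBlur(m.astype(float),(3,3),.5)).sum() for c,m in masks)
  File "fit.py", line 17, in <genexpr>
    return sum(np.abs(render(c,parts,p)-cv2.GaussianBlur(m.astype(float),(3,3),.5)).sum() for c,m in masks)
                      ~~~~~~^^^^^^^^^^^
  File "fit.py", line 11, in render
    uv=np.array([proj(cam,q) for q in P])
                 ~~~~^^^^^^^
  File "h.py", line 6, in proj
    c=ctrl.camera_params(cam);T=np.linalg.inv(np.array(c["pose"]));p=np.array(c["mtx"])@(T@np.r_[P,1])[:3];return p[:2]/p[2]
ValueError: time passes only in moves, steps and waits
```

```bash
sed -i 's/^def w/import functools\nC=functools.lru_cache(None)(lambda n:{k:np.array(v) for k,v in ctrl.camera_params(n).items()})\ndef w/; s/ctrl.camera_params(cam)/C(cam)/g' h.py
python3 - <<'E'
from fit import *
np.set_printoptions(precision=4,suppress=True)
M=np.load("masks.npz"); print(ctrl.get_obs()["time_s"])
for cs in (("scene",),("top",),("scene","top")):
  for y0 in (-.2,.1): print(cs,*fit([(c,M["saddle"+c]) for c in cs],MODELS["saddle"],(.565,-.012,y0)))
# stand by colour
ims={c:cv2.imread(f"pics/{c}0.png") for c in("scene","top")}
for c,(x0,x1,y0,y1) in {"scene":(150,260,230,320),"top":(300,400,160,230)}.items():
    a=cv2.resize(ims[c][y0:y1,x0:x1],None,fx=6,fy=6,interpolation=cv2.INTER_CUBIC)
    for dx in(0,):
        pass
    cv2.imwrite(f"pics/st_{c}.png",a)
a=cv2.imread("pics/st_scene.png");b=cv2.imread("pics/st_top.png")
s=cv2.resize(ims["top"][172:212,240:290],None,fx=6,fy=6,interpolation=cv2.INTER_CUBIC)
cv=np.zeros((540,1200,3),np.uint8);cv[:540,:660]=a;cv[:420,660-0:1200]=b[:420,:540]
cv2.imwrite("pics/st.png",cv2.resize(cv,(800,360)))
E
```

```text
3.2
('scene',) [ 0.5652 -0.0142 -0.1685] 43.10778217244534
('scene',) [ 0.5655 -0.0144 -0.1651] 45.13816628208898
('top',) [ 0.5646 -0.0128 -0.1852] 42.80520807318756
('top',) [ 0.5648 -0.0126 -0.1847] 42.55631887163445
('scene', 'top') [ 0.5649 -0.0133 -0.1683] 89.5931328075084
('scene', 'top') [ 0.5649 -0.0134 -0.1788] 90.57675109507915
```

View pics/st.png

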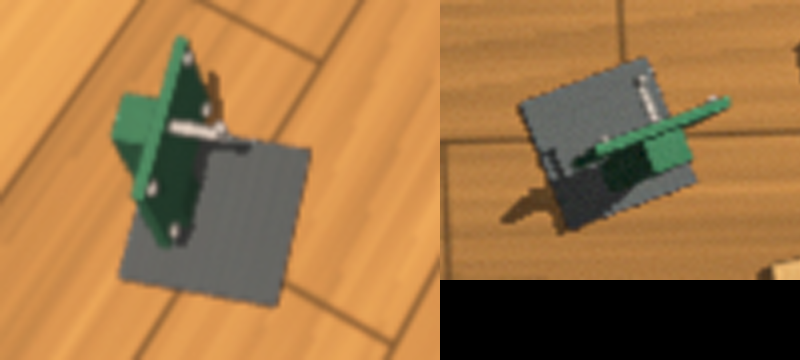

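Run:
```python
from fit import *
np.set_printoptions(precision=4,suppress=True)
S=lambda x,y:(x/4+150-.5,y/4+230-.5); T=lambda x,y:((x-440)/4+300-.5,y/4+160-.5)
def show(n,c,a,b,z):
    A,B=ray(c,a,z),ray(c,b,z);d=B-A;print(n,A[:2],B[:2],"mid",(A+B)[:2]/2,"len",np.linalg.norm(d),"ang",np.degrees(np.arctan2(d[1],d[0])))
show("board scene","scene",S(182,37),S(140,197),.188)
show("board top","top",T(597,152),T(731,100),.188)
show("plate top far edge","top",T(518,103),T(645,58),.01)
show("plate top left edge","top",T(565,232),T(518,103),.01)
show("plate scene","scene",S(312,150),S(277,307),.01)
show("hook top","top",T(657,118),T(643,78),.18)
M=np.load("masks.npz");print({k:M[k].sum() for k in M.files})
# fit plate+board+post with scene mask and params
m=M["standscene"].astype(float)
def parts(q): # plate x-offset, post depth,width
    a,dp,wd,zt=q; return [box(a-.055,a+.055,-.055,.055,0,.01),box(.016,.016+.008,-.05,.05,.085,.188),box(.024,.024+dp,-wd/2,wd/2,0.01,zt)]
def cost(d):
    return np.abs(render("scene",parts((d[3]*.02,.03+d[4]*.01,.04+d[5]*.01,.17+d[6]*.01)),(.561+d[0]*.01,-.256+d[1]*.01,-2.8+d[2]*.1))-m).sum()
best=None
for s in (1,-1):
    r=minimize(cost,np.zeros(7),method="Nelder-Mead",options=dict(initial_simplex=np.vstack([np.zeros(7),s*np.eye(7)]),maxfev=1200,xatol=.01,fatol=.05))
    d=r.x;print(r.fun,.561+d[0]*.01,-.256+d[1]*.01,-2.8+d[2]*.1,d[3]*.02,.03+d[4]*.01,.04+d[5]*.01,.17+d[6]*.01)
# ring tops
for c in("scene","top"):
    ctrl.camera(c)
    for t in("ring_1","lane_front"):
        print(c,t,[w(c,d["point"]) for d in ctrl.landmark_of(c,t) if abs(w(c,d["point"])[1]-.285)<.02])
```

```text
board scene [ 0.5258 -0.2185] [ 0.5592 -0.3108] mid [ 0.5425 -0.2647] len 0.09812431625065271 ang -70.08469852643226
board top [ 0.5245 -0.2179] [ 0.558  -0.3121] mid [ 0.5413 -0.265 ] len 0.09999180156934483 ang -70.39344024432728
plate top far edge [ 0.585  -0.1907] [ 0.6187 -0.2944] mid [ 0.6019 -0.2426] len 0.10909960532725559 ang -72.02600935762466
plate top left edge [ 0.4802 -0.2233] [ 0.585  -0.1907] mid [ 0.5326 -0.207 ] len 0.10980799058233325 ang 17.271337786770736
plate scene [ 0.5861 -0.1931] [ 0.6213 -0.2965] mid [ 0.6037 -0.2448] len 0.10926396737558765 ang -71.20239716725789
hook top [ 0.548  -0.2623] [ 0.5764 -0.2541] mid [ 0.5622 -0.2582] len 0.029610046259398438 ang 15.989367993326445
{'saddlescene': np.int64(399), 'standscene': np.int64(1995), 'lanescene': np.int64(1104), 'saddletop': np.int64(332), 'standtop': np.int64(323), 'lanetop': np.int64(790)}
114.55686274509804 0.5611625136011124 -0.2591771900753555 -2.796610773746787 0.010753583057541562 0.023266658761084462 0.02838784870624285 0.17805439345658722
117.99215686274509 0.559396994860767 -0.25904777778547416 -2.804111793496171 0.009148402269459396 0.022860131150040652 0.030198172658654 0.16903492221620994
scene ring_1 [array([0.6096, 0.2874, 0.1041]), array([0.553 , 0.2849, 0.092 ]), array([0.4943, 0.2862, 0.0733])]
scene lane_front [array([0.4964, 0.2821, 0.0791])]
top ring_1 [array([0.5529, 0.2828, 0.0926]), array([0.6126, 0.2865, 0.1048]), array([0.4993, 0.2827, 0.0764])]
top lane_front [array([0.4923, 0.2815, 0.0768]), array([0.4986, 0.2833, 0.0761])]
```

```bash
cat > plan.py <<'E'
from h import *
import sys
from scipy.spatial.transform import Rotation as R
np.set_printoptions(precision=4,suppress=True)
def cur():
    o=ctrl.get_obs();q=o["eef_rot"];return o,R.from_quat(q,scalar_first=True)
def plan(pos,jaw,flip=0):
    """TCP pos, world angle (deg) of jaw axis (tool y), tool x down -> total turn (tool x,y,z deg) and shift in tool axes"""
    o,r=cur();a=np.radians(jaw+180*flip);y=np.array([np.cos(a),np.sin(a),0]);x=np.array([0,0,-1.]);
    t=R.from_matrix(np.c_[x,y,np.cross(x,y)]);rv=(r.inv()*t).as_rotvec(degrees=True)
    print("t",o["time_s"],"q",o["q"].round(2),"pos",o["eef_pos"],"F",o["wrist_force"].round(1),"open",round(o["opening"],3))
    m=r.as_matrix();print("axes y",m[:,1],"z",m[:,2],"x",m[:,0]);print("turn",rv.round(2),"shift tool",r.inv().apply(np.array(pos)-o["eef_pos"]).round(4))
E
python3 - <<'E'
from plan import *
for f in(0,1): plan((.497,.283,.2),91.7,f)
E
```

```text
t 3.5 q [-1.51  0.18  1.61  0.    1.35 -0.21] pos [ 0.1511 -0.5548  0.2313] F [-0.5  0.4 -0.1] open 0.999
axes y [ 0.2626 -0.9649  0.    ] z [-0.9649 -0.2626 -0.    ] x [ 0. -0. -1.]
turn [-166.47    0.     -0.  ] shift tool [ 0.0313 -0.7176 -0.5538]
t 3.5 q [-1.51  0.18  1.61  0.    1.35 -0.21] pos [ 0.1511 -0.5548  0.2313] F [-0.5  0.4 -0.1] open 0.999
axes y [ 0.2626 -0.9649  0.    ] z [-0.9649 -0.2626 -0.    ] x [ 0. -0. -1.]
turn [13.53 -0.   -0.  ] shift tool [ 0.0313 -0.7176 -0.5538]
```

Request:
carry_out(motion=[0,0,0,0,-0.039,-0.03,-1,0,0,0,0,-0.039,-0.03,-1,0,0,0,0,-0.039,-0.03,-1,0,0,0,0,-0.039,-0.03,-1,0,0,0,0,-0.039,-0.03,-1,0,0,0,0,-0.039,-0.03,-1,0,0,0,0,-0.039,-0.03,-1,0,0,0,0,-0.039,-0.03,-1,0,0,0,0,-0.039,-0.03,-1,0,0,0,0,-0.039,-0.03,-1])

```text
time_s: 4.5
eef_pos: [0.34, -0.0954, 0.2305]
eef_rot: [0.091, 0.703, 0.087, -0.7]
wrist_force: [0.7, -0.3, 0.2]
opening: 0.998
```

Run:
```python
from plan import *
plan((.497,.283,.2),91.7,1)
```

```text
t 4.5 q [-0.61 -0.38  2.12 -0.    1.39  0.71] pos [ 0.34   -0.0954  0.2305] F [ 0.7 -0.3  0.2] open 0.998
axes y [ 0.2496 -0.9683  0.0052] z [-0.9683 -0.2496 -0.0041] x [ 0.0053 -0.004  -1.    ]
turn [12.76 -0.27 -0.27] shift tool [ 0.0298 -0.3274 -0.2464]
```

Request:
carry_out(motion=[0,0,0,0,-0.039,-0.03,-1,0,0,0,0,-0.039,-0.03,-1,0,0,0,0,-0.039,-0.03,-1,0,0,0,0,-0.039,-0.03,-1,0,0,0,0,-0.039,-0.03,-1,0,0,0,0,-0.039,-0.03,-1,0,0,0,0,-0.039,-0.03,-1,6,0,0,0.01,-0.02,-0.015,-1,5,0,0,0,0,0,-1,0,0,0,0,0,0,-1])

```text
time_s: 5.5
eef_pos: [0.486, 0.2589, 0.2225]
eef_rot: [0.025, 0.713, 0.021, -0.701]
wrist_force: [-0.3, -0.4, 0.4]
opening: 1.002
```

Run:
```python
from plan import *
plan((.497,.283,.16),91.7,1)
```

```text
t 5.5 q [ 0.28  0.13  1.69 -0.01  1.31  1.79] pos [0.486  0.2589 0.2225] F [-0.3 -0.4  0.4] open 1.002
axes y [ 0.0642 -0.9979  0.0063] z [-0.9978 -0.0643 -0.0171] x [ 0.0175 -0.0052 -0.9998]
turn [ 1.98 -0.99 -0.34] shift tool [ 0.0626 -0.0238 -0.0114]
```

Request:
carry_out(motion=[2,-1,-0.3,0.03,-0.024,-0.011,-1,0,0,0,0.032,0,0,-1,0,0,0,0,0,0,-1,0,0,0,0,0,0,-1])

```text
time_s: 5.9
eef_pos: [0.4976, 0.2833, 0.1617]
eef_rot: [0.012, 0.708, 0.012, -0.706]
wrist_force: [0.7, -0.1, 0.9]
opening: 0.995
```

Run:
```python
from plan import *
plan((.497,.283,.077),91.7,1)
ims=[ctrl.camera(c) for c in("scene","top")]
a=cv2.resize(ims[0][80:180,220:350],None,fx=4,fy=4,interpolation=2);b=cv2.resize(ims[1][150:250,120:220],None,fx=4,fy=4,interpolation=2)
cv2.imwrite("pics/g1.png",np.hstack([a,b])[:, :800])
```

```text
t 5.9 q [ 0.31  0.24  1.68 -0.    1.22  1.85] pos [0.4976 0.2833 0.1617] F [ 0.7 -0.1  0.9] open 0.995
axes y [ 0.035  -0.9994 -0.0002] z [-0.9994 -0.035  -0.0031] x [ 0.0031  0.0003 -1.    ]
turn [ 0.31 -0.18  0.01] shift tool [0.0847 0.0003 0.0009]
```

View pics/g1.png

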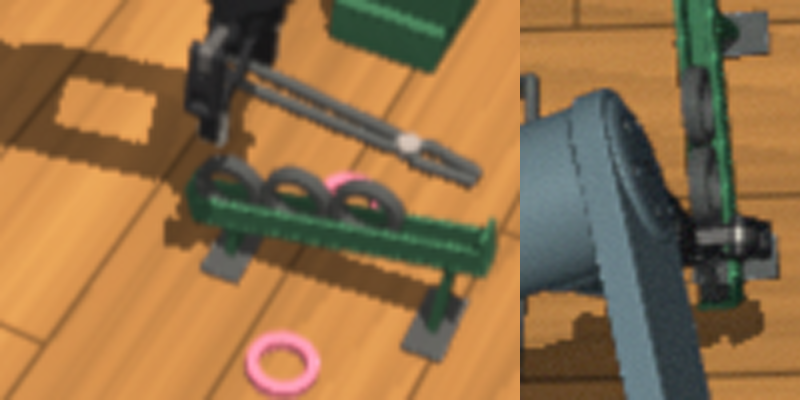

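The enlarged crop shows three dark rings in the green lane. The front one is at the low end (225,180) under the gripper, and the pink ring lies outside the lane (283,365). Descending.

Request:
carry_out(motion=[0,0,0,0.03,0,0.001,-1,0,0,0,0.03,0,0,-1,0,0,0,0.024,0,0,-1,0,0,0,0,0,0,-1,0,0,0,0,0,0,0,0,0,0,0,0,0,0.4,0,0,0,0,0,0,0.7,0,0,0,0,0,0,1,0,0,0,0,0,0,1,0,0,0,0,0,0,1])

```text
time_s: 7.0
eef_pos: [0.5077, 0.2846, 0.0939]
eef_rot: [0.009, 0.717, 0.015, -0.696]
wrist_force: [-0.4, -0.3, -2.4]
opening: 0.142
```

Run:
```python
from plan import *
plan((.497,.283,.077),91.7,1)
```

```text
t 7.0 q [ 0.31  0.34  1.72 -0.    1.06  1.84] pos [0.5077 0.2846 0.0939] F [-0.4 -0.3 -2.4] open 0.142
axes y [ 0.0347 -0.9994 -0.0073] z [-0.999  -0.0345 -0.0299] x [ 0.0296  0.0083 -0.9995]
turn [ 0.28 -1.71  0.42] shift tool [0.0165 0.0014 0.0113]
```

Request:
carry_out(motion=[0,0,0,0,0,0,1,0,0,0,0,0,0,1])

```text
time_s: 7.2
eef_pos: [0.5077, 0.2846, 0.0938]
eef_rot: [0.009, 0.717, 0.015, -0.696]
wrist_force: [-0.8, -0.7, -1.0]
opening: 0.141
```

Run:
```python
from plan import *
plan((.497,.283,.077),91.7,1)
ims=[ctrl.camera(c) for c in("scene","top")]
a=cv2.resize(ims[0][80:180,220:350],None,fx=5,fy=5,interpolation=2)
cv2.imwrite("pics/g2.png",a)
```

```text
t 7.2 q [ 0.31  0.34  1.72 -0.    1.06  1.84] pos [0.5077 0.2846 0.0938] F [-0.8 -0.7 -1. ] open 0.141
axes y [ 0.0347 -0.9994 -0.0073] z [-0.999  -0.0345 -0.03  ] x [ 0.0297  0.0083 -0.9995]
turn [ 0.28 -1.72  0.42] shift tool [0.0164 0.0013 0.0113]
```

View pics/g2.png

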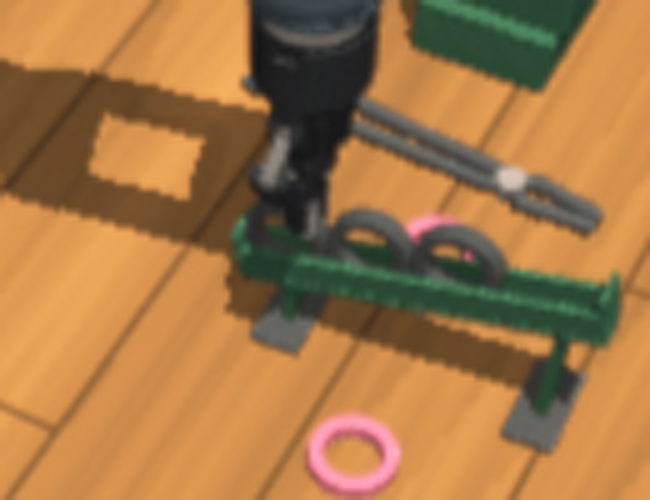

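Tool drifted about 10 mm in +x and stopped 17 mm high, because lag accumulates over rows. I'll reopen and correct before gripping.

Request:
carry_out(motion=[0,0,0,0,0,0,0,0,0,0,0,0,0,0,0,0,0,0,0,0,0,0,-1,0,0,0,0.006,0,0,-0.6,0.3,0.005,0.002,0,0,0,0,0,0.003,0.001,0.005,0,0,0,0,0,0,0,0])

```text
time_s: 8.0
eef_pos: [0.4959, 0.2811, 0.0848]
eef_rot: [-0.012, -0.707, -0.013, 0.707]
wrist_force: [-0.6, 0.6, -0.2]
opening: 0.502
```

Run:
```python
from plan import *
plan((.497,.283,.077),91.7,1)
```

```text
t 8.0 q [0.31 0.34 1.73 0.   1.07 1.84] pos [0.4959 0.2811 0.0848] F [-0.6  0.6 -0.2] open 0.502
axes y [ 0.0347 -0.9994 -0.0016] z [-0.9994 -0.0347  0.0009] x [-0.001   0.0016 -1.    ]
turn [0.29 0.05 0.09] shift tool [ 0.0078 -0.0019 -0.0012]
```

Request:
carry_out(motion=[0,0,0,0.008,-0.003,-0.001,0,0,0,0,0,0,0,0,0,0,0,0,0,0,0])

```text
time_s: 8.3
eef_pos: [0.4966, 0.2843, 0.0757]
eef_rot: [-0.012, -0.707, -0.013, 0.707]
wrist_force: [0.7, -0.4, -1.0]
opening: 0.503
```

Run:
```python
from plan import *
plan((.497,.2842,.077),91.7,1)
```

```text
t 8.3 q [0.31 0.36 1.73 0.   1.05 1.85] pos [0.4966 0.2843 0.0757] F [ 0.7 -0.4 -1. ] open 0.503
axes y [ 0.0348 -0.9994 -0.0015] z [-0.9994 -0.0348  0.0013] x [-0.0013  0.0015 -1.    ]
turn [0.29 0.07 0.09] shift tool [-0.0013  0.0001 -0.0004]
```

Request:
carry_out(motion=[0,0,0,0,0,0,0.3,0,0,0,0,0,0,0.5,0,0,0,0,0,0,0.6,0,0,0,0,0,0,0.7,0,0,0,0,0,0,1,0,0,0,0,0,0,1,0,0,0,0,0,0,1])

```text
time_s: 9.0
eef_pos: [0.4967, 0.2844, 0.076]
eef_rot: [-0.012, -0.707, -0.013, 0.707]
wrist_force: [-0.3, -0.6, -0.6]
opening: 0.15
```

Run:
```python
from plan import *
plan((.497,.2845,.077),91.7,1)
ims=ctrl.camera("scene")
for d in ctrl.landmark_of("scene","ring_1"):print(w("scene",d["point"]))
```

```text
t 9.0 q [0.31 0.36 1.73 0.   1.05 1.85] pos [0.4967 0.2844 0.076 ] F [-0.3 -0.6 -0.6] open 0.15
axes y [ 0.0347 -0.9994 -0.0016] z [-0.9994 -0.0347  0.0009] x [-0.001   0.0016 -1.    ]
turn [0.29 0.05 0.09] shift tool [-0.001  -0.0001 -0.0003]
[0.5483 0.2876 0.0949]
[0.4934 0.2844 0.0768]
[0.6085 0.288  0.105 ]
[0.5722 0.3753 0.0075]
```

Request:
carry_out(motion=[0,0,0,-0.01,0,0,1,0,0,0,-0.02,0,0,1,0,0,0,-0.02,0,0,1,0,0,0,-0.02,0,0,1,0,0,0,-0.02,0,0,1,0,0,0,-0.02,0,0,1,0,0,0,0,0,0,1,0,0,0,0,0,0,1])

```text
time_s: 9.9
eef_pos: [0.4947, 0.2836, 0.1915]
eef_rot: [-0.012, -0.705, -0.013, 0.709]
wrist_force: [0.6, 0.1, -2.3]
opening: 0.154
```

Run:
```python
from plan import *
plan((.565,-.0133,.15),80.1,1)
for c in("scene","top"):
    im=ctrl.camera(c);cv2.imwrite(f"pics/l_{c}.png",im)
    for d in ctrl.landmark_of(c,"ring_1"):print(c,w(c,d["point"]))
```

```text
t 9.9 q [0.31 0.21 1.65 0.   1.28 1.85] pos [0.4947 0.2836 0.1915] F [ 0.6  0.1 -2.3] open 0.154
axes y [ 0.035  -0.9994 -0.0005] z [-0.9994 -0.035   0.0054] x [-0.0055  0.0003 -1.    ]
turn [11.91  0.31 -0.01] shift tool [ 0.0411  0.2992 -0.0601]
scene [0.5549 0.285  0.0912]
scene [0.4952 0.2823 0.1901]
scene [0.5984 0.1918 0.0073]
scene [0.4904 0.2838 0.0792]
scene [0.5693 0.376  0.0057]
top [0.5957 0.1887 0.0061]
top [0.4962 0.2841 0.0737]
top [0.5518 0.2829 0.0891]
top [0.5767 0.3765 0.0095]
top [0.4932 0.2843 0.1924]
```

Ring 1 is held, and rings 2 and 3 rolled down (0.49 and 0.553). Moving to the block.

Request:
carry_out(motion=[6,0,0,0,0.03,-0.006,1,6,0,0,0,0.04,-0.006,1,0,0,0,0,0.045,0,1,0,0,0,0,0.045,0,1,0,0,0,0,0.045,0,1,0,0,0,0,0.04,0,1,0,0,0,0,0.03,0,1,0,0,0,0,0.02,0,1,0,0,0,0,0,0,1,0,0,0,0,0,0,1])

```text
time_s: 11.1
eef_pos: [0.4573, -0.0173, 0.1811]
eef_rot: [0.064, -0.696, 0.064, 0.712]
wrist_force: [-0.4, -0.1, -0.9]
opening: 0.149
```

Run:
```python
from plan import *
plan((.565,-.0133,.1),80.1,1)
```

```text
t 11.1 q [-0.29 -0.02  1.93 -0.01  1.25  1.46] pos [ 0.4573 -0.0173  0.1811] F [-0.4 -0.1 -0.9] open 0.149
axes y [-0.1807 -0.9835  0.003 ] z [-0.9833  0.1807  0.0223] x [-0.0225  0.0011 -0.9997]
turn [-0.51  1.28 -0.17] shift tool [ 0.0787 -0.0237 -0.107 ]
```

Request:
carry_out(motion=[-0.5,1.3,0,0,-0.008,-0.03,1,0,0,0,0.02,-0.008,-0.03,1,0,0,0,0.02,-0.006,-0.03,1,0,0,0,0.01,0,-0.015,1,0,0,0,0,0,0,1,0,0,0,0,0,0,1])

```text
time_s: 11.7
eef_pos: [0.5675, -0.0065, 0.1259]
eef_rot: [0.059, -0.704, 0.059, 0.706]
wrist_force: [0.2, 0.5, -1.5]
opening: 0.149
```

Run:
```python
from plan import *
plan((.565,-.0133,.095),80.1,1)
```

```text
t 11.7 q [-0.22  0.28  1.71 -0.    1.15  1.52] pos [ 0.5675 -0.0065  0.1259] F [ 0.2  0.5 -1.5] open 0.149
axes y [-0.1658 -0.9862  0.0008] z [-0.9861  0.1658  0.0027] x [-0.0028 -0.0004 -1.    ]
turn [ 0.35  0.15 -0.05] shift tool [0.0309 0.0071 0.0013]
```

Request:
carry_out(motion=[0.3,0,0,0.015,0.007,0.002,1,0,0,0,0.015,0,0,1,0,0,0,0.008,0,0,1,0,0,0,0,0,0,1,0,0,0,0,0,0,1])

```text
time_s: 12.2
eef_pos: [0.5628, -0.0103, 0.0881]
eef_rot: [0.06, -0.704, 0.06, 0.705]
wrist_force: [0.0, 0.1, -1.8]
opening: 0.155
```

Run:
```python
from plan import *
plan((.565,-.0133,.0485),80.1,1)
A=[]
tcp=ctrl.get_obs()["eef_pos"]
for k in range(3):
  for c in("scene","top"):
    im=ctrl.camera(c);cv2.imwrite(f"pics/s_{c}.png",im)
    for t in("ring_1","saddle_seat"):
      for d in ctrl.landmark_of(c,t):
        q=w(c,d["point"])
        if np.linalg.norm(q[:2]-tcp[:2])<.03:print(c,t,q-tcp)
a=cv2.imread("pics/s_scene.png")[170:250,210:300];b=cv2.imread("pics/s_top.png")[150:230,220:310]
cv2.imwrite("pics/s.png",cv2.resize(np.hstack([a,b]),None,fx=4.4,fy=4.4,interpolation=2))
```

```text
t 12.2 q [-0.23  0.33  1.74 -0.    1.07  1.51] pos [ 0.5628 -0.0103  0.0881] F [ 0.   0.1 -1.8] open 0.155
axes y [-0.1684 -0.9857  0.0002] z [-0.9857  0.1684  0.0019] x [-0.0019  0.0001 -1.    ]
turn [ 0.21  0.11 -0.01] shift tool [ 0.0396  0.0026 -0.0027]
scene ring_1 [-0.0026 -0.0004 -0.0023]
scene saddle_seat [-0.0001 -0.0006 -0.0421]
top ring_1 [ 0.0029 -0.0037 -0.0885]
top saddle_seat [ 0.003  -0.0031 -0.0385]
scene ring_1 [-0.0031 -0.0013 -0.0014]
scene saddle_seat [ 0.0001 -0.0005 -0.0406]
top saddle_seat [ 0.0015 -0.0051 -0.0391]
scene ring_1 [-0.0025  0.0001 -0.0008]
scene saddle_seat [ 0.0012 -0.0043 -0.0415]
top saddle_seat [ 0.0045 -0.0054 -0.0399]
```

View pics/s.png

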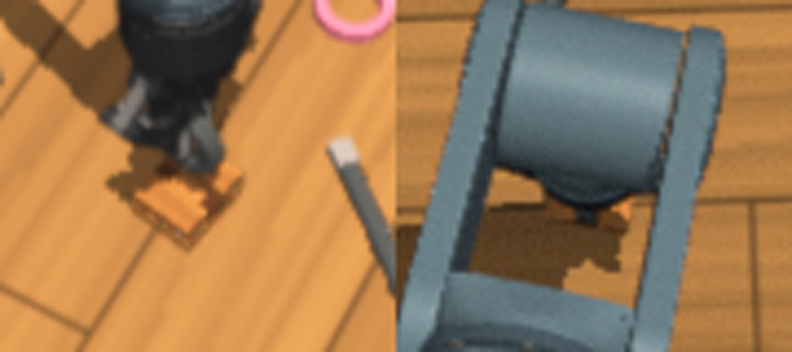

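Request:
carry_out(motion=[0.2,0,0,0.01,0.002,-0.004,1,0,0,0,0.01,0,0,1,0,0,0,0,0,0,1,0,0,0,0,0,0,1])

```text
time_s: 13.5
eef_pos: [0.5665, -0.0134, 0.0654]
eef_rot: [0.061, -0.703, 0.061, 0.705]
wrist_force: [-0.1, 0.8, -1.6]
opening: 0.16
```

Run:
```python
from plan import *
plan((.566,-.0130,.0485),80.1,1)
```

```text
t 13.5 q [-0.23  0.37  1.74 -0.    1.03  1.51] pos [ 0.5665 -0.0134  0.0654] F [-0.1  0.8 -1.6] open 0.16
axes y [-0.1724 -0.985   0.0003] z [-0.985   0.1724  0.0028] x [-0.0028  0.0002 -1.    ]
turn [-0.03  0.16 -0.02] shift tool [ 0.0169 -0.0004  0.0005]
```

Aligned. I'll descend in small steps and watch the force.

Request:
carry_out(motion=[0,0,0,0.004,0,0,1,0,0,0,0.004,0,0,1,0,0,0,0,0,0,1])

```text
time_s: 13.8
eef_pos: [0.5662, -0.0134, 0.0565]
eef_rot: [0.061, -0.703, 0.061, 0.706]
wrist_force: [-0.0, 0.7, -1.8]
opening: 0.153
```

Run:
```python
from plan import *
plan((.566,-.0130,.0485),80.1,1);print(ctrl.get_obs()["torque"])
```

```text
t 13.8 q [-0.23  0.38  1.75 -0.    1.02  1.51] pos [ 0.5662 -0.0134  0.0565] F [-0.   0.7 -1.8] open 0.153
axes y [-0.1725 -0.985   0.0002] z [-0.985   0.1725  0.0034] x [-0.0034  0.0004 -1.    ]
turn [-0.03  0.2  -0.01] shift tool [ 0.008  -0.0003  0.0003]
[ 0.012   0.0191 -0.0204]
```

Request:
carry_out(motion=[0,0,0,0.004,0,0,1,0,0,0,0.002,0,0,1,0,0,0,0.001,0,0,1,0,0,0,0,0,0,1])

```text
time_s: 14.2
eef_pos: [0.5664, -0.0133, 0.0491]
eef_rot: [0.061, -0.703, 0.061, 0.706]
wrist_force: [-0.8, -0.8, -1.0]
opening: 0.153
```

Request:
carry_out(motion=[0,0,0,0.001,0,0,1,0,0,0,0,0,0,1])

```text
time_s: 14.4
eef_pos: [0.5667, -0.0134, 0.0489]
eef_rot: [0.061, -0.704, 0.061, 0.705]
wrist_force: [-1.1, 0.7, -0.6]
opening: 0.152
```

Request:
carry_out(motion=[0,0,0,0,0,0,0.5,0,0,0,0,0,0,0.2,0,0,0,0,0,0,0,0,0,0,0,0,0,0,0,0,0,0,0,0,0,0,0,0,-0.02,0,0,0,0,0,0,-0.03,0,0,0,0,0,0,-0.03,0,0,-1,0,0,0,-0.02,0,0,-1,0,0,0,0,0,0,-1])

```text
time_s: 15.4
eef_pos: [0.5666, -0.0134, 0.1516]
eef_rot: [0.061, -0.703, 0.061, 0.706]
wrist_force: [0.3, 0.2, -1.2]
opening: 0.975
```

Run:
```python
from plan import *
plan((.565,-.0133,.14),-9.9)
for c in("scene","top"):
    im=ctrl.camera(c);cv2.imwrite(f"pics/u_{c}.png",im)
    for t in("ring_1","saddle_seat"):
      for d in ctrl.landmark_of(c,t):
        q=w(c,d["point"])
        if np.linalg.norm(q[:2]-[.565,-.013])<.04:print(c,t,q)
a=cv2.imread("pics/u_scene.png")[160:240,200:310]
cv2.imwrite("pics/u.png",cv2.resize(a,None,fx=6,fy=6,interpolation=2))
```

```text
t 15.4 q [-0.23  0.25  1.7  -0.    1.2   1.51] pos [ 0.5666 -0.0134  0.1516] F [ 0.3  0.2 -1.2] open 0.975
axes y [-0.1725 -0.985   0.0002] z [-0.985   0.1725  0.0034] x [-0.0034  0.0004 -1.    ]
turn [-90.03   0.16   0.14] shift tool [0.0116 0.0002 0.0016]
scene ring_1 [ 0.5594 -0.0141  0.0486]
scene saddle_seat [ 0.5642 -0.0094  0.0497]
top ring_1 [ 0.5652 -0.0165  0.0489]
top saddle_seat [ 0.5624 -0.0125  0.0503]
```

View pics/u.png

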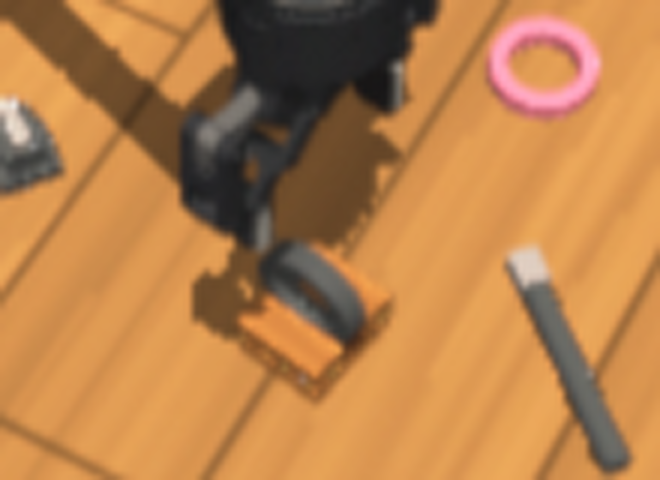

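The ring stands in the slot at crop (315,290), released. I'll turn 90° to take it by the rim.

Request:
carry_out(motion=[-8.5,0,0,0,0,0,-1,-8.5,0,0,0,0,0,-1,-8.5,0,0,0,0,0,-1,-8.5,0,0,0,0,0,-1,-8.5,0,0,0,0,0,-1,-8.5,0,0,0,0,0,-1,-8.5,0,0,0,0,0,-1,-8.5,0,0,0,0,0,-1,-8.5,0,0,0,0,0,-1,-8.5,0,0,0,0,0,-1])

```text
time_s: 16.7
eef_pos: [0.5566, -0.0114, 0.1336]
eef_rot: [-0.427, -0.549, -0.446, 0.564]
wrist_force: [-0.8, 0.4, 0.2]
opening: 0.999
```

Request:
carry_out(motion=[-5,0,0,0,0,0,-1,0,0,0,0,0,0,-1])

```text
time_s: 16.9
eef_pos: [0.5552, -0.0111, 0.1311]
eef_rot: [-0.451, -0.527, -0.473, 0.543]
wrist_force: [0.1, -0.0, -0.2]
opening: 0.995
```

Run:
```python
from plan import *
plan((.565,-.0135,.09),-9.9)
```

```text
t 16.9 q [-0.23  0.27  1.71 -0.    1.19 -0.09] pos [ 0.5552 -0.0111  0.1311] F [ 0.1 -0.  -0.2] open 0.995
axes y [ 0.9886 -0.1457 -0.0374] z [-0.1459 -0.9893 -0.0029] x [-0.0366  0.0083 -0.9993]
turn [ 1.52 -0.14  2.14] shift tool [0.0407 0.0116 0.001 ]
```

Request:
carry_out(motion=[1.5,0,2,0,0.01,0.001,-1,0,0,0,0,0,0,-1])

```text
time_s: 17.1
eef_pos: [0.5641, -0.0134, 0.1289]
eef_rot: [-0.452, -0.542, -0.455, 0.543]
wrist_force: [0.7, 0.4, 1.0]
opening: 0.999
```

Run:
```python
from plan import *
plan((.565,-.0135,.09),-9.9)
```

```text
t 17.1 q [-0.24  0.27  1.72  0.    1.16 -0.06] pos [ 0.5641 -0.0134  0.1289] F [0.7 0.4 1. ] open 0.999
axes y [ 0.9842 -0.1771 -0.0049] z [-0.1771 -0.9842 -0.0025] x [-0.0043  0.0034 -1.    ]
turn [-0.3  -0.15  0.28] shift tool [0.0389 0.0011 0.0001]
```

Request:
carry_out(motion=[0,0,0.2,0.015,0.001,0,-1,0,0,0,0.015,0,0,-1,0,0,0,0.01,0,0,-1,0,0,0,0,0,0,-1])

```text
time_s: 17.5
eef_pos: [0.5634, -0.0131, 0.0857]
eef_rot: [-0.45, -0.543, -0.455, 0.544]
wrist_force: [0.3, 0.4, 0.7]
opening: 0.998
```

Run:
```python
from plan import *
plan((.565,-.0135,.0305),-9.9)
```

```text
t 17.5 q [-0.24  0.33  1.74  0.    1.07 -0.05] pos [ 0.5634 -0.0131  0.0857] F [0.3 0.4 0.7] open 0.998
axes y [ 0.9835 -0.1808 -0.006 ] z [-0.1808 -0.9835 -0.0026] x [-0.0054  0.0037 -1.    ]
turn [-0.52 -0.15  0.34] shift tool [0.0552 0.0019 0.0002]
```

Request:
carry_out(motion=[-0.5,0,0.3,0.01,0.002,0,-1,0,0,0,0.015,0,0,-1,0,0,0,0.015,0.001,0,-1,0,0,0,0.01,0,0,-1,0,0,0,0,0,0,-1])

```text
time_s: 18.0
eef_pos: [0.5663, -0.0135, 0.0311]
eef_rot: [0.454, 0.542, 0.456, -0.541]
wrist_force: [-0.3, 0.9, 0.3]
opening: 0.999
```

Run:
```python
from plan import *
plan((.565,-.0135,.0305),-9.9)
```

```text
t 18.0 q [-0.23  0.42  1.75  0.    0.97 -0.06] pos [ 0.5663 -0.0135  0.0311] F [-0.3  0.9  0.3] open 0.999
axes y [ 0.9851 -0.1719 -0.0014] z [-0.1719 -0.9851 -0.0027] x [-0.0009  0.0029 -1.    ]
turn [ 0.   -0.16  0.08] shift tool [ 0.0006 -0.0013  0.0003]
```

Request:
carry_out(motion=[0,0,0,0,-0.001,0,-0.7,0,0,0,0,0,0,-0.4,0,0,0,0,0,0,-0.2,0,0,0,0,0,0,0,0,0,0,0,0,0,0.5,0,0,0,0,0,0,1,0,0,0,0,0,0,1])

```text
time_s: 18.7
eef_pos: [0.565, -0.0131, 0.0323]
eef_rot: [0.454, 0.541, 0.456, -0.541]
wrist_force: [0.5, -0.3, -2.0]
opening: 0.682
```

Run:
```python
from plan import *
plan((.565,-.0135,.0305),-9.9)
```

```text
t 18.7 q [-0.23  0.42  1.76  0.    0.97 -0.06] pos [ 0.565  -0.0131  0.0323] F [ 0.5 -0.3 -2. ] open 0.682
axes y [ 0.9852 -0.1715 -0.002 ] z [-0.1715 -0.9852 -0.0026] x [-0.0015  0.0029 -1.    ]
turn [ 0.02 -0.15  0.12] shift tool [0.0018 0.0001 0.0004]
```

Request:
carry_out(motion=[0,0,0,-0.01,0,0,1,0,0,0,-0.02,0,0,1,0,0,0,-0.025,0,0,1,0,0,0,-0.025,0,0,1,0,0,0,-0.025,0,0,1,0,0,0,-0.025,0,0,1,0,0,0,0,0,0,1,0,0,0,0,0,0,1])

```text
time_s: 19.5
eef_pos: [0.5654, -0.0136, 0.1705]
eef_rot: [0.454, 0.542, 0.456, -0.541]
wrist_force: [0.3, -0.3, -2.1]
opening: 0.682
```

Request:
carry_out(motion=[8.5,0,0,0,0,0,1,8.5,0,0,0,0,0,1,8.5,0,0,0,0,0,1,8.5,0,0,0,0,0,1,8.5,0,0,0,0,0,1,8.5,0,0,0,0,0,1,8,0,0,0,0,0,1,0,0,0,0,0,0,1])

```text
time_s: 20.3
eef_pos: [0.5589, -0.0122, 0.1591]
eef_rot: [-0.119, -0.691, -0.125, 0.702]
wrist_force: [0.4, 0.1, -1.8]
opening: 0.682
```

Run:
```python
from plan import *
plan((.616,-.239,.18),-71)
```

```text
t 20.3 q [-0.24  0.23  1.7   0.    1.23  0.99] pos [ 0.5589 -0.0122  0.1591] F [ 0.4  0.1 -1.8] open 0.682
axes y [ 0.3393 -0.9406 -0.0116] z [-0.9405 -0.3395  0.0129] x [-0.0161  0.0066 -0.9998]
turn [0.84 0.74 0.66] shift tool [-0.0233  0.2324  0.0235]
```

Request:
carry_out(motion=[0.8,0.7,0.7,-0.01,0.03,0,1,0,0,0,-0.01,0.04,0,1,0,0,0,0,0.04,0,1,0,0,0,0,0.04,0,1,0,0,0,0,0.03,0.005,1,0,0,0,0,0.025,0.005,1,0,0,0,0,0.01,0,1,0,0,0,0,0,0,1,0,0,0,0,0,0,1])

```text
time_s: 21.2
eef_pos: [0.6195, -0.2216, 0.1676]
eef_rot: [-0.126, -0.691, -0.133, 0.7]
wrist_force: [-0.2, -0.2, -0.8]
opening: 0.684
```

Run:
```python
from plan import *
plan((.616,-.239,.162),-71)
```

```text
t 21.2 q [-0.52  0.43  1.42 -0.    1.3   0.68] pos [ 0.6195 -0.2216  0.1676] F [-0.2 -0.2 -0.8] open 0.684
axes y [ 0.3596 -0.9331 -0.0112] z [-0.933  -0.3597  0.0113] x [-0.0145  0.0064 -0.9999]
turn [2.08 0.66 0.63] shift tool [0.0056 0.015  0.0095]
```

Request:
carry_out(motion=[2,0.6,0.6,0.003,0.015,0.009,1,0,0,0,0,0,0,1,0,0,0,0,0,0,1])

```text
time_s: 21.5
eef_pos: [0.6159, -0.2365, 0.1638]
eef_rot: [-0.117, -0.697, -0.118, 0.698]
wrist_force: [-0.1, -0.2, -1.0]
opening: 0.684
```

Run:
```python
from plan import *
plan((.559,-.2585,.162),-71)
tcp=ctrl.get_obs()["eef_pos"]
for k in range(3):
  for c in("scene","top"):
    im=ctrl.camera(c);cv2.imwrite(f"pics/h_{c}.png",im)
    for t in("ring_1","hook_tip","hook_throat","stand"):
      L=[w(c,d["point"]) for d in ctrl.landmark_of(c,t)]
      L=[q for q in L if np.linalg.norm(q[:2]-[.585,-.25])<.06]
      if L: print(c,t,L[0],L[0]-tcp if t=="ring_1" else "")
a=cv2.imread("pics/h_scene.png")[215:305,160:270];b=cv2.imread("pics/h_top.png")[140:230,310:400]
cv2.imwrite("pics/h.png",cv2.resize(np.hstack([a,b]),None,fx=4,fy=4,interpolation=2))
```

```text
t 21.5 q [-0.55  0.43  1.44  0.    1.28  0.69] pos [ 0.6159 -0.2365  0.1638] F [-0.1 -0.2 -1. ] open 0.684
axes y [ 0.3288 -0.9444 -0.0013] z [-0.9444 -0.3288  0.0008] x [-0.0012  0.0009 -1.    ]
turn [0.19 0.05 0.07] shift tool [0.0018 0.0021 0.0609]
scene hook_tip [ 0.5769 -0.2505  0.1833] 
scene hook_throat [ 0.5583 -0.2606  0.1725] 
scene stand [ 0.5586 -0.254   0.0011] 
top hook_tip [ 0.5729 -0.2525  0.1878] 
top hook_throat [ 0.5545 -0.2582  0.1714] 
top stand [ 0.5624 -0.2558  0.0011] 
scene hook_tip [ 0.5749 -0.2523  0.1842] 
scene hook_throat [ 0.5585 -0.2598  0.1707] 
scene stand [ 0.5578 -0.2594  0.    ] 
top hook_tip [ 0.5757 -0.2518  0.1849] 
top hook_throat [ 0.5545 -0.2567  0.1735] 
top stand [ 0.561  -0.2533  0.0017] 
scene hook_throat [ 0.5581 -0.2608  0.1693] 
scene stand [ 0.5581 -0.2574 -0.0008] 
top hook_tip [ 0.5738 -0.2521  0.1883] 
top hook_throat [ 0.5557 -0.2554  0.1712] 
top stand [ 0.5652 -0.2544  0.0028]
```

View pics/h.png

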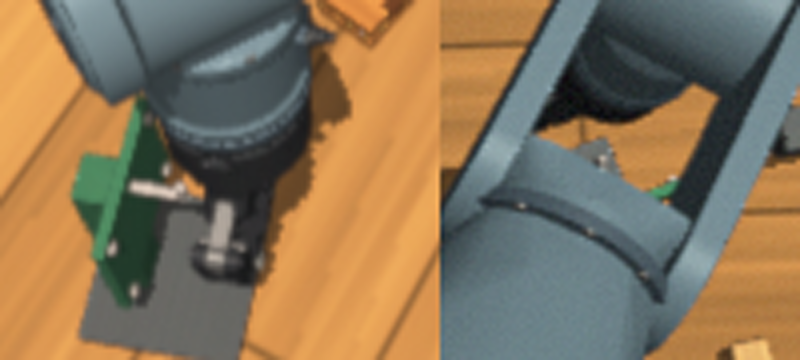

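Request:
carry_out(motion=[0,0,0,0.002,0.002,0.008,1,0,0,0,0,0,0.008,1,0,0,0,0,0,0.008,1,0,0,0,0,0,0,1])

```text
time_s: 23.4
eef_pos: [0.5917, -0.2478, 0.1613]
eef_rot: [-0.117, -0.697, -0.118, 0.698]
wrist_force: [0.8, -0.3, -1.1]
opening: 0.681
```

Run:
```python
from plan import *
plan((.56,-.2578,.161),-71)
```

```text
t 23.4 q [-0.58  0.39  1.49 -0.    1.26  0.66] pos [ 0.5917 -0.2478  0.1613] F [ 0.8 -0.3 -1.1] open 0.681
axes y [ 0.3285 -0.9445 -0.0013] z [-0.9445 -0.3285  0.0018] x [-0.0021  0.0006 -1.    ]
turn [0.18 0.1  0.07] shift tool [ 0.0004 -0.001   0.0333]
```

Request:
carry_out(motion=[0.2,0,0,0,-0.001,0.008,1,0,0,0,0,0,0.008,1,0,0,0,0,0,0.008,1,0,0,0,0,0,0,1])

```text
time_s: 23.8
eef_pos: [0.5663, -0.2555, 0.1616]
eef_rot: [-0.116, -0.697, -0.116, 0.698]
wrist_force: [-0.3, -0.3, -1.6]
opening: 0.682
```

Run:
```python
from plan import *
plan((.56,-.2578,.161),-71)
```

```text
t 23.8 q [-0.61  0.35  1.55 -0.    1.25  0.63] pos [ 0.5663 -0.2555  0.1616] F [-0.3 -0.3 -1.6] open 0.682
axes y [ 0.3243 -0.946  -0.001 ] z [-0.946  -0.3243  0.0016] x [-0.0018  0.0004 -1.    ]
turn [-0.08  0.09  0.06] shift tool [0.0007 0.0001 0.0067]
```

Request:
carry_out(motion=[0,0,0,0,0,0.006,1,0,0,0,0.006,0,0,1,0,0,0,0.006,0,0,1,0,0,0,0.004,0,0,1,0,0,0,0,0,0,1])

```text
time_s: 24.3
eef_pos: [0.5602, -0.2576, 0.1442]
eef_rot: [-0.116, -0.697, -0.116, 0.698]
wrist_force: [-0.4, 0.2, -1.4]
opening: 0.684
```

Run:
```python
from plan import *
plan((.56,-.2578,.1373),-71)
```

```text
t 24.3 q [-0.62  0.36  1.57 -0.    1.21  0.62] pos [ 0.5602 -0.2576  0.1442] F [-0.4  0.2 -1.4] open 0.684
axes y [ 0.3241 -0.946  -0.0009] z [-0.946  -0.3241  0.0011] x [-0.0014  0.0005 -1.    ]
turn [-0.09  0.07  0.05] shift tool [0.0069 0.0002 0.0002]
```

Request:
carry_out(motion=[0,0,0,0.003,0,0,1,0,0,0,0.002,0,0,1,0,0,0,0.001,0,0,1,0,0,0,0,0,0,1])

```text
time_s: 24.7
eef_pos: [0.5605, -0.2572, 0.1372]
eef_rot: [-0.116, -0.697, -0.117, 0.698]
wrist_force: [-0.3, 0.5, -1.4]
opening: 0.687
```

Request:
carry_out(motion=[0,0,0,0.001,0,0,1,0,0,0,0.001,0,0,1,0,0,0,0,0,0,1])

```text
time_s: 25.0
eef_pos: [0.561, -0.2575, 0.1366]
eef_rot: [-0.116, -0.697, -0.116, 0.698]
wrist_force: [0.1, 0.8, -3.1]
opening: 0.684
```

Run:
```python
from plan import *
plan((.56,-.2578,.1373),-71)
for c in("scene","top"):
    im=ctrl.camera(c);cv2.imwrite(f"pics/k_{c}.png",im)
    for d in ctrl.landmark_of(c,"ring_1"):print(c,w(c,d["point"]),round(d["conf"],2))
```

```text
t 25.0 q [-0.62  0.37  1.57 -0.    1.2   0.62] pos [ 0.561  -0.2575  0.1366] F [ 0.1  0.8 -3.1] open 0.684
axes y [ 0.3249 -0.9458 -0.0002] z [-0.9458 -0.3249  0.0005] x [-0.0006  0.     -1.    ]
turn [-0.04  0.03  0.01] shift tool [-0.0007 -0.      0.0011]
scene [0.5703 0.3763 0.0052] 0.63
scene [ 0.5586 -0.2613  0.1515] 0.59
scene [0.5525 0.2837 0.0883] 0.54
scene [0.4928 0.2834 0.0765] 0.52
scene [0.6002 0.1905 0.0068] 0.5
top [0.5765 0.3768 0.0115] 0.7
top [0.5542 0.2871 0.0904] 0.65
top [0.594  0.1849 0.0075] 0.62
top [0.4957 0.283  0.0776] 0.58
```

Ring is on the bar (~0.152 m). Releasing gently.

Request:
carry_out(motion=[0,0,0,0,0,0,-0.38,0,0,0,0,0,0,-0.45,0,0,0,0,0,0,-0.55,0,0,0,0,0,0,-0.7,0,0,0,0,0,0,-1,0,0,0,0,0,0,-1,0,0,0,0,0,0,-1,0,0,0,0,0,0,-1])

```text
time_s: 26.0
eef_pos: [0.5613, -0.2578, 0.1366]
eef_rot: [0.117, 0.697, 0.116, -0.697]
wrist_force: [0.7, 0.2, 0.5]
opening: 1.002
```

Run:
```python
from plan import *
plan((.56,-.2578,.1373),-71)
for c in("scene",):
    im=ctrl.camera(c)
    for d in ctrl.landmark_of(c,"ring_1"):
        print(c,w(c,d["point"]),round(d["conf"],2))
```

```text
t 26.0 q [-0.62  0.37  1.57 -0.    1.2   0.62] pos [ 0.5613 -0.2578  0.1366] F [0.7 0.2 0.5] open 1.002
axes y [ 0.3247 -0.9458  0.0004] z [-0.9458 -0.3247  0.    ] x [ 0.0001 -0.0004 -1.    ]
turn [-0.05  0.   -0.02] shift tool [-0.0007 -0.0004  0.0012]
scene [0.5983 0.1881 0.0066] 0.74
scene [0.5708 0.3765 0.0068] 0.65
scene [ 0.559  -0.2596  0.1551] 0.63
scene [0.4916 0.2818 0.0821] 0.55
scene [0.5505 0.2872 0.0921] 0.41
```

Request:
carry_out(motion=[0,0,0,-0.01,0,0,-1,0,0,0,-0.015,0,0,-1,0,0,0,-0.015,0,0,-1,0,0,0,-0.02,0,0,-1,0,0,0,-0.02,0,0,-1,0,0,0,-0.02,0,0,-1,0,0,0,-0.02,0,0,-1,0,0,0,0,0,-0.03,-1,0,0,0,0,-0.04,-0.03,-1,0,0,0,0,-0.04,0,-1])

```text
time_s: 27.1
eef_pos: [0.5959, -0.1669, 0.2769]
eef_rot: [0.118, 0.702, 0.109, -0.694]
wrist_force: [0.4, 0.5, -0.3]
opening: 0.998
```

Request:
carry_out(motion=[0,0,0,0,-0.04,0,-1,0,0,0,0,-0.04,0,-1,0,0,0,0,0,0,-1,0,0,0,0,0,0,-1])

```text
time_s: 27.5
eef_pos: [0.5703, -0.0839, 0.2835]
eef_rot: [0.121, 0.704, 0.11, -0.691]
wrist_force: [-0.0, 0.5, 0.4]
opening: 1.005
```

Run:
```python
from plan import *
o=ctrl.get_obs();print(o["time_s"],o["eef_pos"])
h=np.array([.945,.326]);s=np.array([.326,-.945]);th=np.array([.5585,-.2585])
for k in range(2):
 for c in("scene","top"):
    im=ctrl.camera(c);cv2.imwrite(f"pics/f_{c}.png",im)
    for d in ctrl.landmark_of(c,"ring_1"):
        q=w(c,d["point"]);print(c,q,round(d["conf"],2),((q[:2]-th)@h,(q[:2]-th)@s) if q[1]<-.2 else "")
a=cv2.imread("pics/f_scene.png")[215:315,160:260];b=cv2.imread("pics/f_top.png")[150:250,300:400]
cv2.imwrite("pics/f.png",cv2.resize(np.hstack([a,b]),None,fx=4,fy=4,interpolation=2))
```

```text
27.5 [ 0.5703 -0.0839  0.2835]
scene [0.4919 0.2807 0.0787] 0.61 
scene [0.5538 0.2892 0.0894] 0.6 
scene [ 0.5574 -0.2555  0.1526] 0.5 (np.float64(-2.0720240965463096e-05), np.float64(-0.0032291640485858863))
scene [ 0.788   0.0201 -0.0028] 0.48 
scene [0.5967 0.1906 0.0093] 0.46 
scene [0.5735 0.3789 0.0053] 0.41 
scene [ 0.5631 -0.015   0.0022] 0.39 
top [0.4961 0.2838 0.0769] 0.63 
top [ 0.5639 -0.2611  0.1546] 0.62 (np.float64(0.004290736033152903), np.float64(0.004217204744539649))
top [0.5959 0.1886 0.0048] 0.52 
top [0.573  0.3779 0.0081] 0.49 
top [0.5541 0.287  0.0927] 0.46 
scene [0.5964 0.1926 0.0048] 0.68 
scene [ 0.5617 -0.2588  0.1542] 0.61 (np.float64(0.0029146244983511626), np.float64(0.001307209036541098))
scene [0.4915 0.2829 0.0788] 0.61 
scene [0.5707 0.378  0.0043] 0.58 
scene [ 0.7893  0.0177 -0.0032] 0.55 
scene [ 0.693   0.0257 -0.0006] 0.48 
top [ 0.5612 -0.259   0.1554] 0.6 (np.float64(0.0023516198778985994), np.float64(0.0013739812836031252))
top [0.4953 0.2836 0.0785] 0.59 
top [0.5948 0.1851 0.0067] 0.57 
top [0.5537 0.2864 0.0917] 0.46 
top [0.5789 0.3754 0.0059] 0.46
```

View pics/f.png

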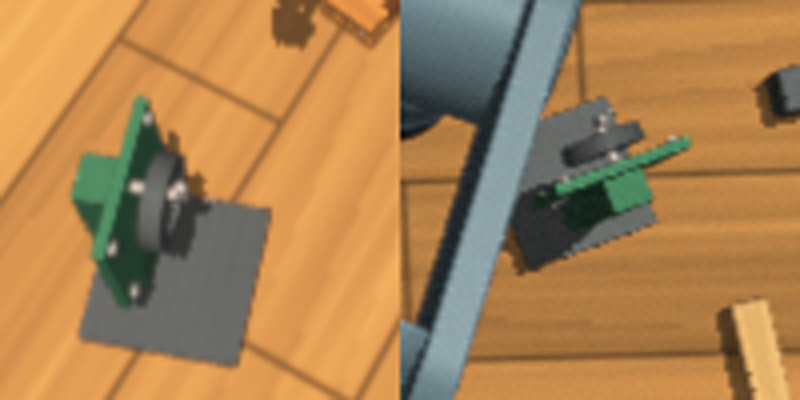

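The ring hangs on the bar between the tip (crop 178,188) and the board, and its landmark lies within a few mm of the throat. I'll let it settle for 1 s, then hand in.

Request:
carry_out(motion=[0,0,0,0,0,0,-1,0,0,0,0,0,0,-1,0,0,0,0,0,0,-1,0,0,0,0,0,0,-1,0,0,0,0,0,0,-1,0,0,0,0,0,0,-1,0,0,0,0,0,0,-1,0,0,0,0,0,0,-1,0,0,0,0,0,0,-1,0,0,0,0,0,0,-1])

```text
time_s: 28.9
eef_pos: [0.5699, -0.0861, 0.2805]
eef_rot: [0.118, 0.703, 0.11, -0.692]
wrist_force: [0.4, 0.7, -0.3]
opening: 0.999
```

Run:
```python
from plan import *
d=[ctrl.camera("scene")[225:300,170:240].astype(int)]
d.append(ctrl.camera("scene")[225:300,170:240].astype(int))
print("frame diff",np.abs(d[0]-d[1]).mean(),ctrl.get_obs()["time_s"])
print(ctrl.hand_in())
```

```text
frame diff 0.3387936507936508 29.0
the job is handed in; nothing more can be done
None
```

The front ring now hangs released on the J-hook, and I handed the job in at about 29 s of the 72 s allowed; the hand-in gave no verdict.

**What I did:** I lifted the front ring out of the lane by its faces and stood it in the slot of the block. After letting go, I took it again by its rim at both sides. I then carried it over the hook tip from the far side, lowered it onto the bar and released it.

**Last checks:**
- **Hung ring:** the landmarks put its centre 0–4 mm from the throat along the bar and within about 4 mm sideways. Its height was 0.153–0.155 m, against 0.1535 m expected. Two frames just before hand-in showed almost no change, so it was still.
- **Lane rings:** ring 2 is at the front (x about 0.494 m) and ring 3 behind it at about lane x 79 mm.
- **Arm:** it was clear of everything.
- **Bystanders:** I never aimed at or felt contact with any of them, but I did not re-measure their positions at the end.

**What failed or disagreed:**
- **First grasp:** it had drifted 10 mm sideways and stopped 17 mm too high. I reopened and corrected it before lifting.
- **Landmark scatter:** single readings from the two cameras differed by up to about 6 mm. I relied on averages and outline fits.

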